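# Set out a mounted section and hold the curing box lid open

### The job

Lift the small green mounted section out of the white tub and set it down upright on the round cork pad (do not drop it), wholly on the cork. Then raise the amber lid of the curing box by its bar handle to 45 degrees, level with the long red mark on the quadrant, and finish while still holding it there, steady, for the box to be loaded: the lid falls shut if it is let go. Leave the tub standing about where it is, and do not disturb the dropper bottle, the petri dish and the wooden slide case.

Things in the scene. Friction and masses are not known exactly. Their poses are not given: they have to be found in the camera images.
- section: green resin cylinder with a metal section in its upper face, 25 mm in diameter, 20 mm high, about 33 g (23 to 46 g); stands loose and upright near the middle of the white tub's floor. Origin: centre of its underside; z: its axis, up
- white_tub: round open white plastic tub, loose, 0.25 kg, 101 mm across the rim and 80 mm across the foot, 48 mm high, inner floor 3 mm above the bench and about 74 mm across, walls flaring outward. Origin: centre of its underside
- cork_pad: round cork pad 80 mm in diameter on a thin rubber foot of 83 mm, upper face 8 mm above the bench, fixed for the task. Tub and pad may stand either way round, one left and one right of the curing box. Origin: centre of its underside
- curing_box: white open-topped curing box with amber lid, fixed; 120 mm deep (its x), 150 mm wide (y), 68 mm high. Origin: centre of its underside; x points from the front wall to the hinge at the back (roughly away from the robot), z up. On its right side (-y) a slim quadrant, 80 mm in radius about the hinge, up to 75 mm above the rim, with black marks each 15 degrees and a long red mark at 45
- lid (a joint): hinge angle of the amber lid in rad: 0 shut (flat on the rim), grows as its front rises, stop at 1.25; 45 degrees is 0.785. Lid about 0.25 kg (0.2 to 0.32), free hinge without a spring, so that it falls shut from any angle
- lid_handle (a point): middle of the lid's black round handle bar, 10 mm thick, 90 mm long, parallel to the hinge (box y), 160 mm from the hinge axis, in the lid's plane; lid shut: 72 mm above the bench, 40 mm in front of the front wall (35 mm free gap behind the bar). Two 8 mm rods carry its ends. It circles the hinge with the lid; a light pinch lets it turn between the fingers. y: along the bar
- lid_hinge (a point): point on the hinge axis of the lid, middle of the width, 72 mm above the bench at the box's back edge (fixed)
- dropper_bottle: brown dropper bottle, 33 mm in diameter, 102 mm high, loose, standing to the left of the box's back; bystander. Origin: centre of its underside
- petri_dish: clear petri dish, 60 mm in diameter, 13 mm high, loose, in front of the box to the left; bystander. Origin: centre of its underside
- slide_case: small wooden slide case, 42 x 90 x 16 mm, loose, in front of the box to the right; bystander. Origin: centre of its underside

How it is judged (in metres and radians):
On the way, in this order (a step that is already met when the one before it is completed fails the run):
1. the section is lifted clear out of the tub (height (world z) of section above 0.055 m and contact force between section and the fingers above 0.3 N), for 0.1 s.
2. the section stands on the cork pad, let go, the lid still shut (horizontal distance between section and cork_pad below 0.027 m and z of section in the frame of cork_pad between 0.005 and 0.012 m and angle between section's own z axis and vertical below 0.15 rad and linear speed of section below 0.02 m/s and contact force between section and the fingers below 0.05 N and value of joint lid below 0.1 rad), for 0.2 s.
3. the lid is held at 45 degrees (value of joint lid between 0.69 and 0.88 rad and contact force between any of the fingers, the arm and curing_box above 0.4 N), for 0.3 s.
At the end, for the whole second after the job is handed in: The robot holds the lid (at least 0.4 N), steady, at 0.69 to 0.88 rad (45 degrees, 5 either way), nothing else propping it; the section stands upright, let go, on the pad, centres within 27 mm; the tub stands upright within 60 mm of its start (all of step 3 and horizontal distance between section and cork_pad below 0.027 m and z of section in the frame of cork_pad between 0.005 and 0.012 m and angle between section's own z axis and vertical below 0.15 rad and linear speed of section below 0.02 m/s and contact force between section and the fingers below 0.05 N and velocity of joint lid between -0.05 and 0.05 rad/s and angle between white_tub's own z axis and vertical below 0.2 rad and distance of white_tub from where it was at the start of the episode below 0.06 m and contact force between each of section, white_tub, dropper_bottle, petri_dish, slide_case and curing_box below 0.1 N); the arm keeps its last pose, push and grip.
It fails at once if the section is dropped (falls faster than 1 m/s, from about 5 cm) (linear speed of section above 1 m/s and contact force between section and the fingers below 0.05 N).
It fails at once if a bystander (dropper bottle, petri dish, slide case) is shifted by more than 30 mm or toppled (distance of any of dropper_bottle, petri_dish, slide_case from where it was at the start of the episode above 0.03 m or angle between any of dropper_bottle, petri_dish, slide_case's own z axis and vertical above 0.5 rad).
It also fails if it takes over 58 s, if anything falls off the work surface, if the arm or the gripper's body presses on something with over 40 N, if the wrist force passes 120 N, or if a joint passes its speed limit or range.

### The arm

A 6-joint arm with a two-finger parallel gripper is mounted at the origin on a cart in front of the work surface, level with it; the furniture and walls round the work are solid. World frame = base frame: x ahead of the robot, y to its left, z up, the work surface at z = 0. Lengths are in mm, angles in rad, forces in N, time in s.
With the tool pointing down it reaches from about 250 to 725 mm from the base axis. Payload 4 kg.
Tool frame: the origin (TCP) lies midway between the tips of the shut fingers; the grasp point (between the pads) lies 19 mm behind it; y points along the fingers, x is the direction in which the jaws open and shut, and the axes are right-handed (so a half turn about y gives the same grasp; the last joint's range is limited). The gripper opens to 85 mm and grips with 20 to 120 N. Pads are 22 mm wide; open, the fingers measure 114 mm over their backs; the gripper's body (76 mm by 85 mm) begins 54 mm behind the grasp point. The pads swing forward as they close: fully open they stand 13 mm farther back than shut.
Start: joints at [0, 0.241, 0.005, 1.335, 0, 1.571], TCP at [499.999, -0, 231.306] pointing down, gripper open.
Joint ranges: [-2.72, 2.72], [-1.05, 1.87], [-1.09, 1.28], [-1.99, 2.15], [-1.42, 1.44], [-3.14, 3.14]. Speed limits (rad/s): [2.79, 2.79, 3.14, 3.14, 3.14, 3.14].

### API

Orientations are given as [roll, pitch, yaw] about the fixed x, y, z axes, in that order (R = Rz(yaw) Ry(pitch) Rx(roll)).
In Python, from workcell import bot gives the robot as it stands.
- The arm moves only by the tool arm_command, never from a script. Its argument "series" is a list that holds one entry, the list of rows, each a list of 5 numbers: the closure, from -1 (fully open) to 1 (shut), then the shift along the tool's x, y, z as a fraction of full scale, then the turn about the tool's y as a fraction of full scale. A call has exactly 5 rows; each row shifts and turns the pose as measured when the row begins, along the tool's axes as they then stand; what a row does not reach is not made up. Full scale, the value 1, is 0.02 m for a shift and 10 degrees for a turn. A row lasts 1/8 s, in which the tool goes at most 62.5 mm and 10.7 degrees, less where a joint would pass 70% of its speed; a pose out of reach is approached as far as the arm can. A call with a number of a shift or a turn outside -1 to 1 is refused whole. A call with a gripper value outside its range is refused whole. The fingers move at their own pace and stop on an object; "force" is the grip in N (left out, the last holds). Time passes only in rows, so rows that do not move let the fingers close, or fill a call up. It gives the time, the measured TCP pose, the force and the opening at its end, in the units of the state.
- bot.sense(): the state, without advancing time (a new reading comes with each control period).
- bot.camera(name): name is "scene" or "side" or "wrist"; returns the picture (384x512x3 uint8, red, green, blue); there is no depth.
- bot.camera_params(name): a dict with "intrinsics" (3x3 intrinsics, pixels), "cam_to_world" (4x4, takes a point from camera to world coordinates). Camera axes: x right, y up, looking along -z (the intrinsics and any distortion apply to the point x, -y, -z); pixel columns grow to the right and rows downward; lengths in mm; the calibration is good to about 2 mm. A picture is of the moment at which its call begins: read the wrist's pose just before it. camera_params takes no time and is no camera call; for the wrist camera it gives the pose at the moment of the call.
- bot.close_job(): hands the job in, once; it reports no verdict.
Trained networks look in the newest picture that a camera, given by its name, has taken for a name from the list of things; names that differ only in an ending like _2 or _b are one class to them, and where a whole thing is asked for, a point or a joint stands for the part that bears it (a point fixed in the world has none). Each returns a list of dicts, best first, with "confidence" (0 to 1); they miss things now and then, are a little off and sometimes report something else, mostly with a low value. They report only what shows in the picture. A call takes as long as a camera call.
- bot.outline_of(camera, thing): "region" (384x512 bool, what is visible of it).
- bot.pinpoint(camera, thing): "xyz" ([x, y, z] in mm, in the coordinates of the camera as it stood for that picture, good to about 4 mm: a listed point, or the origin of a listed thing).
The state is a dict: "t": time; "joint_pos": joint angles; "joint_vel": joint speeds; "effort": joint torques, N m; "ee_pos": TCP position; "eef_rot": TCP orientation; "contact_force": force on the tool from outside, world axes, zero at the start; "wrist_torque": the same for the moment, N m; "grip_width": finger opening in mm.
Only numpy, scipy, OpenCV 4.12 (cv2) and the standard library are available. Lean on these libraries where they do the work, as an engineer would, in place of code of your own. Each camera call takes 0.05 s, during which the arm holds its last target.

## Working session

There is one attempt and no reset: what is moved stays moved. The work goes in short steps, Python scripts to look and compute and a tool call to move; the robot and the scene stay as the last step left them, time stands still between calls to the robot, and variables do not carry over. Pictures are saved under pics/ and viewed, and the job is handed in when it is done.

Besides the shell and the picture viewer there is one more tool, called by a JSON object that holds its "op" and its "data", one argument or row to a line. arm_command: Moves the arm, as the interface text tells. Shift numbers are shares of 0.02 m and turn numbers shares of 10 degrees, none past 1 either way. Its arguments: {"type":"object","properties":{"series":{"type":"array"},"force":{"type":"number"}},"required":["series"]}

```bash
mkdir -p pics; ls
cat > h.py <<'E'
import numpy as np, cv2
from workcell import bot
def snap(cam,name):
    im=bot.camera(cam); cv2.imwrite(f'pics/{name}.png',im[:,:,::-1]); return im
def world(cam,xyz,P=None):
    P=P or bot.camera_params(cam); return (np.array(P['cam_to_world'])@np.append(xyz,1))[:3]
E
python3 - <<'E'
from h import *
print(bot.sense())
for c in ['scene','side']:
    snap(c,c+'0')
    for t in ['section','white_tub','cork_pad','curing_box','lid_handle','lid_hinge','dropper_bottle','petri_dish','slide_case']:
        try:
            for r in bot.pinpoint(c,t)[:2]: print(c,t,round(r['confidence'],2),world(c,r['xyz']).round(1))
        except Exception as e: print(c,t,e)
print(bot.sense()['t'])
E
```

```text
pics
{'t': 0.0, 'joint_pos': array([8.89527345e-06, 2.41415673e-01, 3.71729323e-03, 1.33518164e+00,
       6.26854126e-06, 1.57081591e+00]), 'joint_vel': array([-0.00087545,  0.00076954, -0.00046836,  0.00020522, -0.00133149,
        0.00048328]), 'effort': array([ 5.50268451e-04, -3.72315860e+01,  2.52406776e+01,  1.67737965e-02,
        2.29149265e-05,  1.14679995e-05]), 'ee_pos': array([4.99371571e+02, 6.34454895e-03, 2.30408954e+02]), 'eef_rot': array([-1.57079010e+00,  2.08369153e-03, -1.06922437e-05]), 'contact_force': array([-0.58083011,  0.38129035,  0.7456316 ]), 'wrist_torque': array([ 0.05949494,  0.0538454 , -0.00395121]), 'grip_width': 85.15953803083148}
scene section 0.51 [454.4 250.2   6.1]
scene white_tub 0.95 [453.8 244.3   8.5]
scene cork_pad 0.72 [ 435.9 -272.2   -1.1]
scene cork_pad 0.71 [544.1 -46.1   6.1]
scene curing_box 0.75 [543.4 -43.6   2.5]
scene lid_handle 0.71 [446.8 -56.5  70.9]
scene lid_handle 0.53 [455.5 246.    5.5]
scene dropper_bottle 0.69 [632.8 195.2   2.5]
scene petri_dish 0.78 [376.4 101.8   4.2]
scene slide_case 0.61 [ 376.1 -124.2    2.7]
side section 0.45 [459.6 251.8   4.8]
side white_tub 0.8 [455.2 242.3  -1.5]
side white_tub 0.69 [375.3 100.5   5.2]
side cork_pad 0.73 [601.9 -40.8  69.2]
side cork_pad 0.53 [ 436.7 -275.7    4.7]
side curing_box 0.8 [546.4 -47.   -0. ]
side lid_handle 0.97 [446.8 -54.   74.1]
side lid_hinge 0.92 [604.7 -38.1  69.5]
side lid_hinge 0.35 [547.2 -46.9  -4. ]
side dropper_bottle 0.5 [632.4 188.1   5.1]
side petri_dish 0.89 [376.9  97.4   3.4]
side slide_case 0.54 [ 3.705e+02 -1.282e+02  1.000e-01]
1.0
```

View images.

View pics/scene0.png

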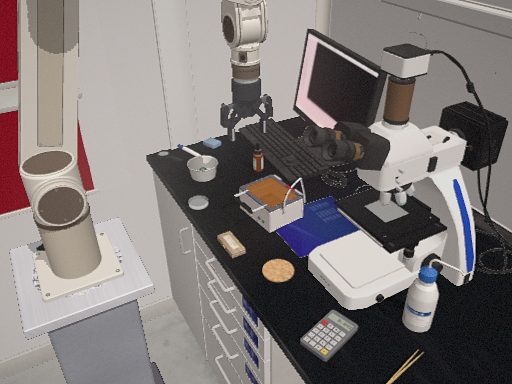

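View pics/side0.png

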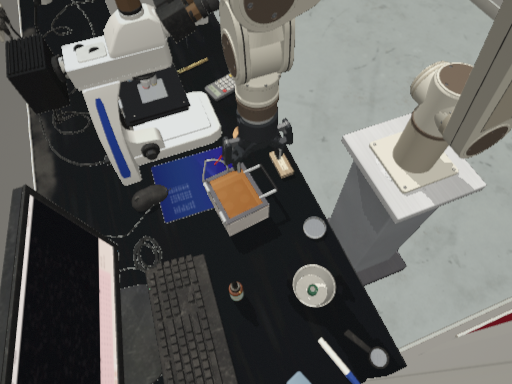

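{"op": "arm_command", "data": {
  "series": [
    [[0,-0.4,0,1,0],[0,-0.4,0,1,0],[0,-0.4,0,1,0],[0,-0.4,0,1,0],[0,-0.4,0,1,0]]
  ],
  "force": 40
}}

```text
t: 1.62
ee_pos: [459.7, 101.5, 231.2]
eef_rot: [-1.571, -0.001, -0.004]
contact_force: [0.2, 0.6, 0.2]
grip_width: 42.8
```

{"op": "arm_command", "data": {
  "series": [
    [[0,-0.1,0.4,1,0],[0,-0.1,0.4,1,0],[0,-0.1,0.4,1,0],[0,-0.1,0.4,1,0],[0,-0.1,0.4,1,0]]
  ]
}}

```text
t: 2.25
ee_pos: [449.9, 205.1, 191.4]
eef_rot: [-1.57, -0.004, -0.004]
contact_force: [0.1, -0.4, 0.4]
grip_width: 42.7
```

Run:
```python
from h import *
s=bot.sense();print(s['ee_pos'],s['eef_rot'],s['grip_width'])
snap('wrist','w1')
P=bot.camera_params('wrist');print(P)
for t in ['section','white_tub']:
    for r in bot.pinpoint('wrist',t)[:2]: print(t,round(r['confidence'],2),world('wrist',r['xyz'],P).round(1))
```

```text
[449.92824178 205.11542633 191.43885275] [-1.56992351 -0.00366144 -0.00358811] 42.65688228228314
{'intrinsics': array([[272.60181749,   0.        , 253.04075637],
       [  0.        , 272.60181749, 194.48364397],
       [  0.        ,   0.        ,   1.        ]]), 'cam_to_world': array([[ 9.99993227e-01,  2.84278150e-03, -2.33782128e-03,
         4.48673606e+02],
       [-1.97839919e-03,  9.50772439e-01,  3.09883616e-01,
         2.85551838e+02],
       [ 3.10366745e-03, -3.09876891e-01,  9.50771623e-01,
         3.33143081e+02],
       [ 0.00000000e+00,  0.00000000e+00,  0.00000000e+00,
         1.00000000e+00]])}
section 0.94 [461.7 248.4   0.6]
white_tub 0.61 [451.  249.2  -4.4]
```

View pics/w1.png

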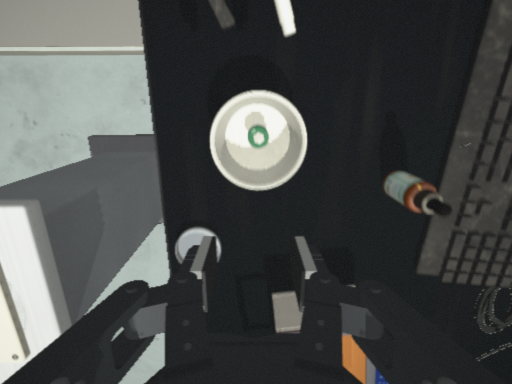

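```bash
cat >> h.py <<'E'
def px2w(P,u,v,z):
    K=P['intrinsics'];T=np.array(P['cam_to_world'])
    d=T[:3,:3]@np.array([(u-K[0,2])/K[0,0],-(v-K[1,2])/K[1,1],-1.]); o=T[:3,3]
    return o+d*(z-o[2])/d[2]
def w2px(P,p):
    K=P['intrinsics'];T=np.array(P['cam_to_world'])
    c=T[:3,:3].T@(np.array(p)-T[:3,3]); return (K@np.array([c[0],-c[1],-c[2]])/-c[2])[:2]
E
python3 - <<'E'
from h import *
P=bot.camera_params('wrist')
im=snap('wrist','w1b')
r=bot.outline_of('wrist','section')
if r:
    m=r[0]['region'];ys,xs=np.nonzero(m);print(r[0]['confidence'],xs.min(),xs.max(),ys.min(),ys.max());c=(xs.min()+xs.max())/2,(ys.min()+ys.max())/2
    print(px2w(P,*c,14))
r=bot.outline_of('wrist','white_tub')
m=r[0]['region'];ys,xs=np.nonzero(m);print(xs.min(),xs.max(),ys.min(),ys.max())
print(px2w(P,(xs.min()+xs.max())/2,(ys.min()+ys.max())/2,48))
big=cv2.resize(im[80:200,200:320],None,fx=5,fy=5,interpolation=cv2.INTER_CUBIC);cv2.imwrite('pics/w1c.png',big[:,:,::-1])
E
```

```text
0.83 249 269 127 148
[456.91742614 247.9499108   14.        ]
211 307 93 189
[456.08413538 248.16804042  48.        ]
```

View pics/w1c.png

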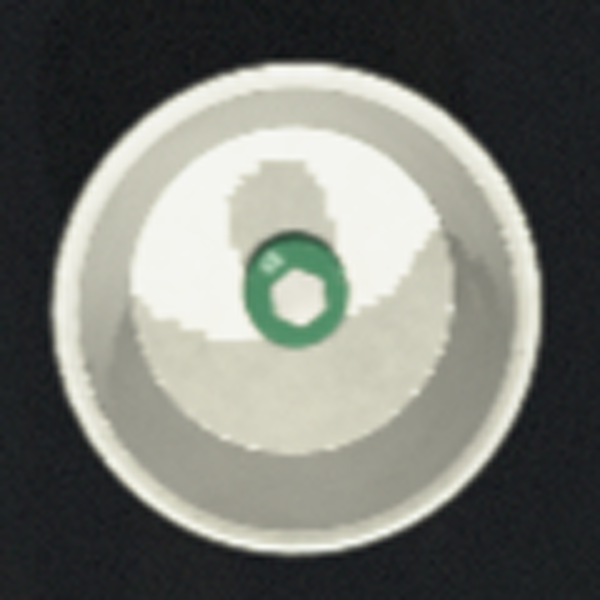

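{"op": "arm_command", "data": {
  "series": [
    [[0.12,0.35,0.3,1,0],[0.12,0,1,1,0],[0.12,0,1,0.15,0],[0.12,0,1,0,0],[0.12,0,1,0,0]]
  ]
}}

```text
t: 3.18
ee_pos: [463.5, 251.3, 106.2]
eef_rot: [-1.565, -0.013, -0.008]
contact_force: [0.1, 0.0, 0.0]
grip_width: 37.3
```

Run:
```python
from h import *
s=bot.sense();print(s['t'],s['ee_pos'],s['eef_rot'],s['grip_width'])
P=bot.camera_params('wrist')
snap('wrist','w2')
print(w2px(P,s['ee_pos']),w2px(P,[457,248.5,23]))
for t in ['section']:
    for r in bot.pinpoint('wrist',t)[:2]: print(t,round(r['confidence'],2),world('wrist',r['xyz'],P).round(1))
```

```text
3.175 [463.47158187 251.31327148 106.2285472 ] [-1.56452024 -0.01259742 -0.00795384] 37.308640399767555
[253.51990171 246.20941447] [244.74176701 203.21752541]
section 0.55 [459.7 247.8   0.7]
```

View pics/w2.png

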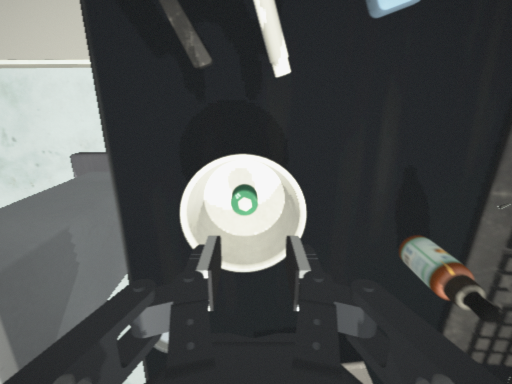

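{"op": "arm_command", "data": {
  "series": [
    [[0.12,-0.32,0.4,-0.15,0],[0.12,-0.1,0.8,0,0],[0.12,-0.05,0.8,0,0],[0.12,-0.05,0.5,0,0],[0.12,0,0,0,0]]
  ]
}}

```text
t: 3.9
ee_pos: [452.9, 248.5, 55.5]
eef_rot: [-1.564, -0.012, -0.009]
contact_force: [0.2, -0.2, -0.2]
grip_width: 37.8
```

{"op": "arm_command", "data": {
  "series": [
    [[0.12,0.2,0,0,0],[0.12,0,0.7,0,0],[0.12,0,0.7,0,0],[0.12,0,0.5,0,0],[0.12,0,0,0,0]]
  ]
}}

```text
t: 4.53
ee_pos: [458.6, 249.1, 15.9]
eef_rot: [-1.563, -0.014, -0.009]
contact_force: [-0.2, -0.1, -0.2]
grip_width: 37.7
```

Run:
```python
from h import *
s=bot.sense();print(s['t'],s['ee_pos'],s['eef_rot'],s['grip_width'],s['contact_force'])
snap('wrist','w3')
```

```text
4.525 [458.64714923 249.12820584  15.89742368] [-1.56318656 -0.01425721 -0.00923913] 37.735237944428974 [-0.1530494  -0.13135807 -0.1587796 ]
```

View pics/w3.png

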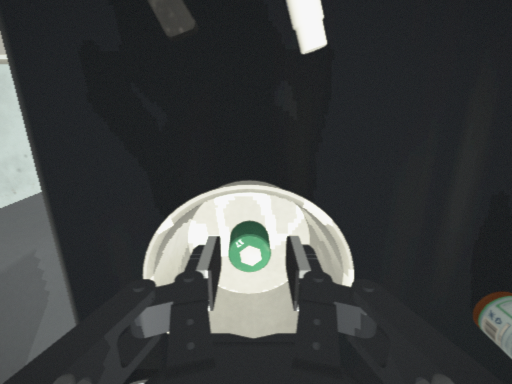

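{"op": "arm_command", "data": {
  "series": [
    [[0.12,-0.05,0.4,0,0],[0.12,0,0,0,0],[0.6,0,0,0,0],[1,0,0,0,0],[1,0,0,0,0]]
  ],
  "force": 30
}}

```text
t: 5.2
ee_pos: [459.0, 250.0, 9.1]
eef_rot: [-1.562, -0.017, -0.009]
contact_force: [-0.5, -0.5, -1.1]
grip_width: 23.7
```

Run:
```python
from h import *
s=bot.sense();print(s['t'],s['ee_pos'],s['eef_rot'],s['grip_width'],s['contact_force'])
snap('wrist','w4')
```

```text
5.2 [459.00447207 249.98426299   9.06530671] [-1.56156637 -0.01724491 -0.00912141] 23.66558020336043 [-0.51056925 -0.49026802 -1.05439406]
```

View pics/w4.png

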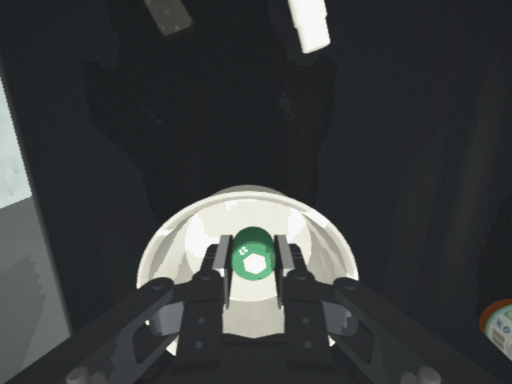

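{"op": "arm_command", "data": {
  "series": [
    [[1,0,-0.5,0,0],[1,0,-0.8,0,0],[1,0,-0.8,0,0],[1,0,-1,0,0],[1,0,-1,0,0]]
  ]
}}

```text
t: 5.88
ee_pos: [456.4, 248.6, 94.2]
eef_rot: [-1.563, -0.015, -0.009]
contact_force: [0.4, 0.6, -1.3]
grip_width: 23.5
```

{"op": "arm_command", "data": {
  "series": [
    [[1,0,-1,0,0],[1,0,-1,0,0],[1,0,-1,-0.5,0],[1,0,0,-1,0],[1,0,0,-1,0]]
  ]
}}

```text
t: 6.5
ee_pos: [456.0, 197.5, 159.9]
eef_rot: [-1.56, -0.021, -0.007]
contact_force: [0.5, 0.6, 0.3]
grip_width: 23.5
```

Run:
```python
from h import *
s=bot.sense();print(s['t'],s['ee_pos'],s['eef_rot'],s['grip_width'],s['contact_force'])
snap('wrist','w5')
snap('side','s5')
for c in ['side']:
  P=bot.camera_params(c)
  for t in ['section','cork_pad','white_tub']:
    for r in bot.pinpoint(c,t)[:2]: print(t,round(r['confidence'],2),world(c,r['xyz'],P).round(1))
```

```text
6.5 [455.97661225 197.53088917 159.93505466] [-1.56008217 -0.02081063 -0.00659174] 23.45449189012386 [0.51141049 0.55932597 0.27073406]
section 0.55 [456.1 197.6 155.3]
cork_pad 0.66 [ 431.4 -272.6    8.7]
white_tub 0.7 [4.561e+02 2.469e+02 4.000e-01]
white_tub 0.27 [445.5 -55.7  69.6]
```

View pics/w5.png

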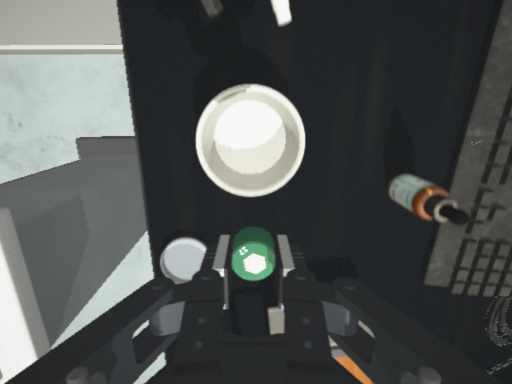

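{"op": "arm_command", "data": {
  "series": [
    [[1,0,-0.5,-1,0],[1,0,-0.5,-1,0],[1,0,-0.2,-1,0],[1,0,0,-1,0],[1,0,0,-1,0]]
  ]
}}

```text
t: 7.38
ee_pos: [454.7, 98.9, 181.0]
eef_rot: [-1.56, -0.017, -0.0]
contact_force: [-0.1, 0.1, 0.5]
grip_width: 23.6
```

{"op": "arm_command", "data": {
  "series": [
    [[1,0,0,-1,0],[1,0,0,-1,0],[1,0,0,-1,0],[1,0,0,-1,0],[1,0,0,-1,0]]
  ]
}}

```text
t: 8.0
ee_pos: [454.7, -1.8, 177.8]
eef_rot: [-1.559, -0.015, 0.005]
contact_force: [-0.2, -0.1, -0.1]
grip_width: 23.8
```

Run:
```python
from h import *
s=bot.sense();print(s['t'],s['ee_pos'],s['eef_rot'],s['grip_width'],s['contact_force'])
P=bot.camera_params('wrist')
snap('wrist','w6')
for t in ['lid_handle','lid_hinge','curing_box']:
    for r in bot.pinpoint('wrist',t)[:2]: print(t,round(r['confidence'],2),world('wrist',r['xyz'],P).round(1))
np.save('P6.npy',P,allow_pickle=True)
```

```text
8.0 [454.71669325  -1.80107096 177.76464952] [-1.55897994 -0.0146038   0.004877  ] 23.844978991377687 [-0.22045084 -0.12229374 -0.09000336]
lid_hinge 0.69 [601.6 -39.6  69.5]
curing_box 0.89 [545.6 -47.3   2.2]
```

View pics/w6.png

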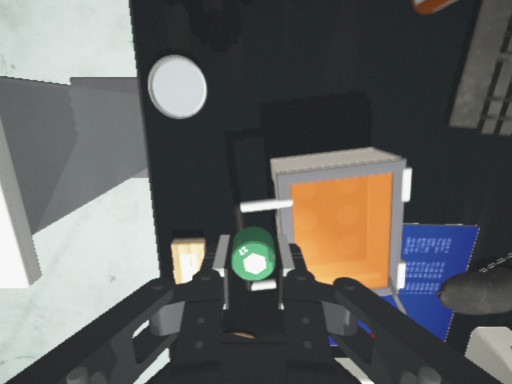

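{"op": "arm_command", "data": {
  "series": [
    [[1,0,0,-1,0],[1,0,0,-1,0],[1,0,0,-1,0],[1,0,0,-1,0],[1,0,0,-1,0]]
  ]
}}

```text
t: 8.82
ee_pos: [456.6, -97.6, 175.9]
eef_rot: [-1.556, -0.014, 0.015]
contact_force: [0.6, -0.4, -0.6]
grip_width: 23.3
```

{"op": "arm_command", "data": {
  "series": [
    [[1,-0.2,0,-1,0],[1,-0.2,0,-1,0],[1,-0.2,0,-1,0],[1,-0.2,0,-1,0],[1,-0.1,0,-1,0]]
  ]
}}

```text
t: 9.45
ee_pos: [442.2, -195.8, 173.4]
eef_rot: [-1.554, -0.015, 0.023]
contact_force: [0.7, -0.5, -0.8]
grip_width: 23.5
```

Run:
```python
from h import *
s=bot.sense();print(s['t'],s['ee_pos'],s['eef_rot'],s['grip_width'],s['contact_force'])
P=bot.camera_params('wrist')
snap('wrist','w7')
for t in ['cork_pad','lid_handle']:
    for r in bot.pinpoint('wrist',t)[:2]: print(t,round(r['confidence'],2),world('wrist',r['xyz'],P).round(1))
np.save('P7.npy',P,allow_pickle=True)
P=bot.camera_params('scene')
im=snap('scene','sc7')
for t in ['cork_pad']:
    for r in bot.pinpoint('scene',t)[:2]: print(t,round(r['confidence'],2),world('scene',r['xyz'],P).round(1))
    for r in bot.outline_of('scene',t)[:3]:
        ys,xs=np.nonzero(r['region']);print(r['confidence'],xs.min(),xs.max(),ys.min(),ys.max(),px2w(P,xs.mean(),ys.mean(),8))
cv2.imwrite('pics/sc7c.png',cv2.resize(im[170:310,190:350],None,fx=4,fy=4)[:,:,::-1])
```

```text
9.45 [ 442.23228328 -195.76899421  173.41313921] [-1.55382415 -0.01482789  0.02326087] 23.49209384485099 [ 0.67544186 -0.53412396 -0.75897869]
cork_pad 0.67 [ 429.7 -276.4   -0.8]
cork_pad 0.21 [ 373.7 -127.2   -2.2]
lid_handle 0.96 [445.  -66.8  72.1]
cork_pad 0.93 [ 4.330e+02 -2.718e+02  2.000e-01]
0.71 261 293 259 283 [ 430.76490137 -274.86776633    8.        ]
```

View pics/w7.png

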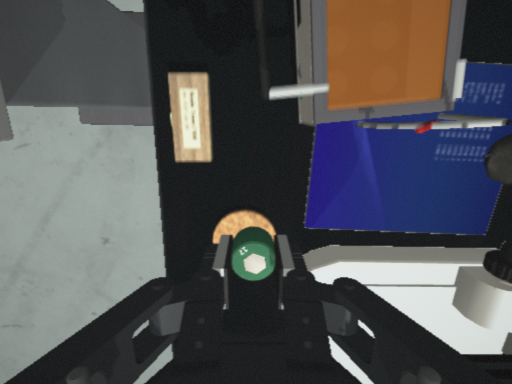

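View pics/sc7c.png

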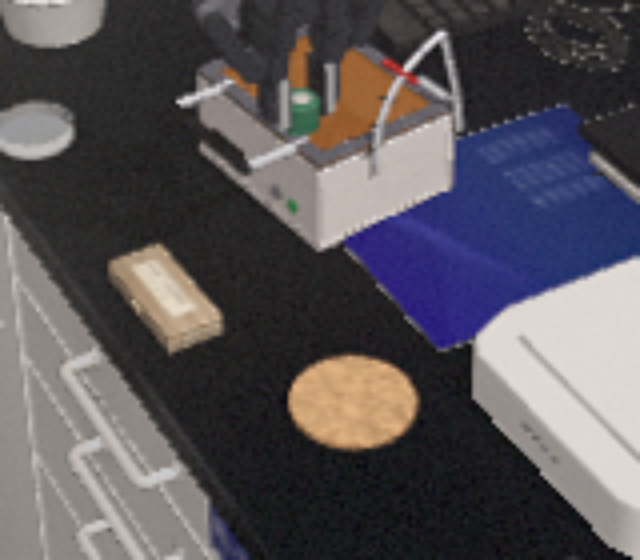

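Run:
```python
from h import *
P=np.load('P7.npy',allow_pickle=True).item()
for z in (0,40,60):
  for uv in [(303,258),(350,352),(320,250),(330,370)]: print(z,uv,px2w(P,*uv,z).round(0))
S=bot.camera_params('scene')
# crop pixel-> full: x/4+190, y/4+170
for z in (0,40,60):
  for c in [(475,340),(480,395),(590,525),(640,560),(590,495)]: print(z,c,px2w(S,c[0]/4+190,c[1]/4+170,z).round(0))
```

```text
0 (303, 258) [ 513. -304.    0.]
0 (350, 352) [ 596. -462.    0.]
0 (320, 250) [ 534. -292.    0.]
0 (330, 370) [ 569. -497.    0.]
40 (303, 258) [ 504. -281.   40.]
40 (350, 352) [ 576. -418.   40.]
40 (320, 250) [ 522. -270.   40.]
40 (330, 370) [ 553. -449.   40.]
60 (303, 258) [ 499. -269.   60.]
60 (350, 352) [ 566. -397.   60.]
60 (320, 250) [ 516. -259.   60.]
60 (330, 370) [ 545. -426.   60.]
0 (475, 340) [ 538. -257.    0.]
0 (480, 395) [ 511. -302.    0.]
0 (590, 525) [ 506. -426.    0.]
0 (640, 560) [ 514. -461.    0.]
0 (590, 495) [ 520. -406.    0.]
40 (475, 340) [ 511. -294.   40.]
40 (480, 395) [ 486. -337.   40.]
40 (590, 525) [ 480. -455.   40.]
40 (640, 560) [ 488. -489.   40.]
40 (590, 495) [ 494. -436.   40.]
60 (475, 340) [ 497. -312.   60.]
60 (480, 395) [ 473. -354.   60.]
60 (590, 525) [ 467. -469.   60.]
60 (640, 560) [ 475. -502.   60.]
60 (590, 495) [ 481. -451.   60.]
```

{"op": "arm_command", "data": {
  "series": [
    [[1,-0.2,0,-1,0],[1,-0.2,0.3,-1,0],[1,-0.2,0.6,-1,0],[1,-0.1,1,-0.9,0],[1,0,1,0,0]]
  ]
}}

```text
t: 10.38
ee_pos: [434.2, -270.6, 114.8]
eef_rot: [-1.556, -0.02, 0.032]
contact_force: [0.6, -0.0, -0.8]
grip_width: 23.8
```

Run:
```python
from h import *
s=bot.sense();print(s['t'],s['ee_pos'],s['eef_rot'],s['grip_width'],s['contact_force'])
P=bot.camera_params('wrist')
snap('wrist','w8')
print(w2px(P,[431,-274,8]))
for r in bot.outline_of('wrist','cork_pad')[:2]: 
    ys,xs=np.nonzero(r['region']);print(r['confidence'],xs.min(),xs.max(),ys.min(),ys.max(),px2w(P,xs.min(),ys.mean(),8),px2w(P,xs.max(),ys.mean(),8),px2w(P,xs.mean(),ys.min(),8))
```

```text
10.375 [ 434.22510546 -270.63099811  114.82836566] [-1.55554615 -0.0199997   0.03152474] 23.843488206911836 [ 0.56510862 -0.01132829 -0.82751241]
[247.59521744 196.30838673]
0.76 211 293 154 230 [ 395.8634413  -271.19071196    8.        ] [ 474.67927041 -269.25272915    8.        ] [ 434.27084314 -233.02387731    8.        ]
```

View pics/w8.png

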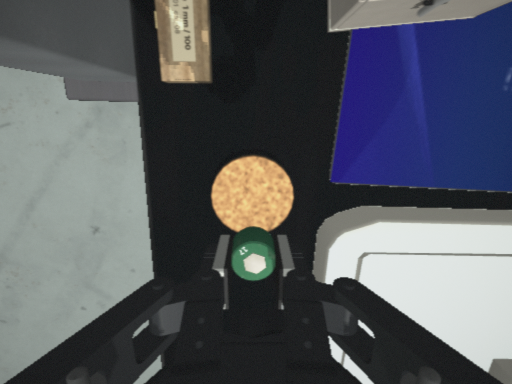

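{"op": "arm_command", "data": {
  "series": [
    [[1,0,1,-0.15,0],[1,0,1,0,0],[1,0,1,0,0],[1,0,0.8,0,0],[1,0,0.2,0,0]]
  ]
}}

```text
t: 11.1
ee_pos: [438.0, -268.0, 35.8]
eef_rot: [-1.555, -0.021, 0.039]
contact_force: [-1.4, 0.9, 1.3]
grip_width: 23.6
```

Run:
```python
from h import *
s=bot.sense();print(s['t'],s['ee_pos'],s['eef_rot'],s['grip_width'],s['contact_force'])
P=bot.camera_params('wrist')
snap('wrist','w9')
```

```text
11.1 [ 438.00431895 -267.97447679   35.76817614] [-1.55487712 -0.02081145  0.03890884] 23.573205427816003 [-1.36363644  0.87189005  1.32061307]
```

View pics/w9.png

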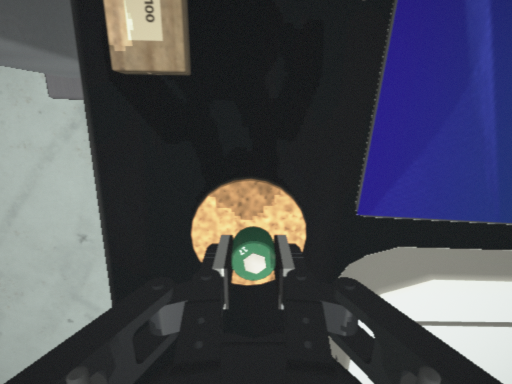

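{"op": "arm_command", "data": {
  "series": [
    [[1,-0.15,0.2,-0.27,0],[1,0,0.3,0,0],[1,0,0.25,0,0],[1,0,0.05,0,0],[1,0,0,0,0]]
  ]
}}

```text
t: 11.78
ee_pos: [437.2, -274.5, 21.0]
eef_rot: [-1.557, -0.025, 0.039]
contact_force: [0.4, -0.8, 0.6]
grip_width: 23.5
```

{"op": "arm_command", "data": {
  "series": [
    [[1,-0.1,0.15,0,0],[1,0,0.1,0,0],[1,0,0.05,0,0],[1,0,0.05,0,0],[1,0,0,0,0]]
  ]
}}

```text
t: 12.4
ee_pos: [435.4, -274.5, 13.8]
eef_rot: [-1.558, -0.025, 0.039]
contact_force: [0.5, 0.3, 0.9]
grip_width: 23.5
```

Run:
```python
from h import *
s=bot.sense();print(s['t'],s['ee_pos'],s['eef_rot'],s['grip_width'],s['contact_force'])
im=snap('side','s10');cv2.imwrite('pics/s10c.png',cv2.resize(im[60:200,180:320],None,fx=4,fy=4)[:,:,::-1])
im=snap('scene','sc10');cv2.imwrite('pics/sc10c.png',cv2.resize(im[200:310,220:360],None,fx=5,fy=5)[:,:,::-1])
```

```text
12.4 [ 435.38741118 -274.53080948   13.83057113] [-1.55765242 -0.0248368   0.03931817] 23.47984153339512 [0.53198264 0.30781842 0.93384412]
```

View pics/sc10c.png

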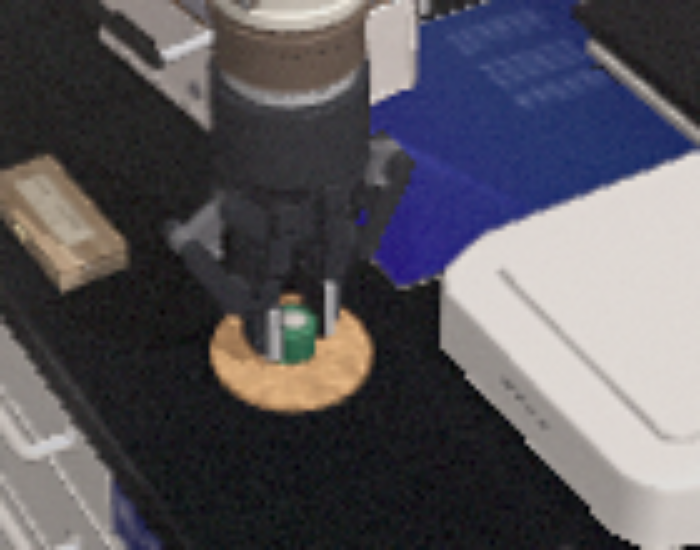

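{"op": "arm_command", "data": {
  "series": [
    [[1,0,0.07,0,0],[1,0,0.05,0,0],[1,0,0,0,0],[1,0,0,0,0],[1,0,0,0,0]]
  ]
}}

```text
t: 13.12
ee_pos: [435.7, -274.7, 13.8]
eef_rot: [-1.559, -0.026, 0.039]
contact_force: [-0.0, -0.1, 0.8]
grip_width: 23.9
```

{"op": "arm_command", "data": {
  "series": [
    [[1,0,0.15,0,0],[1,0,0.15,0,0],[1,0,0,0,0],[1,0,0,0,0],[1,0,0,0,0]]
  ]
}}

```text
t: 13.75
ee_pos: [436.2, -274.9, 14.1]
eef_rot: [-1.56, -0.028, 0.039]
contact_force: [0.5, -1.3, -0.1]
grip_width: 23.5
```

{"op": "arm_command", "data": {
  "series": [
    [[0.4,0,0,0,0],[0.2,0,0,0,0],[0.1,0,0,0,0],[0.1,0,0,0,0],[0.1,0,0,0,0]]
  ]
}}

```text
t: 14.38
ee_pos: [435.8, -274.6, 12.9]
eef_rot: [-1.559, -0.027, 0.039]
contact_force: [-0.3, 0.7, -0.1]
grip_width: 38.2
```

Run:
```python
from h import *
s=bot.sense();print(s['t'],s['ee_pos'],s['eef_rot'],s['grip_width'],s['contact_force'])
im=snap('wrist','w11')
im=snap('scene','sc11');cv2.imwrite('pics/sc11c.png',cv2.resize(im[200:310,220:360],None,fx=5,fy=5)[:,:,::-1])
```

```text
14.375 [ 435.80872885 -274.62747073   12.85971046] [-1.5592025 -0.0267815  0.0392002] 38.234170369457146 [-0.30469649  0.65040443 -0.10145961]
```

View pics/w11.png

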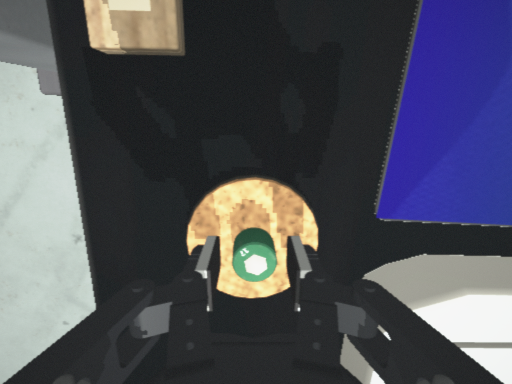

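View pics/sc11c.png

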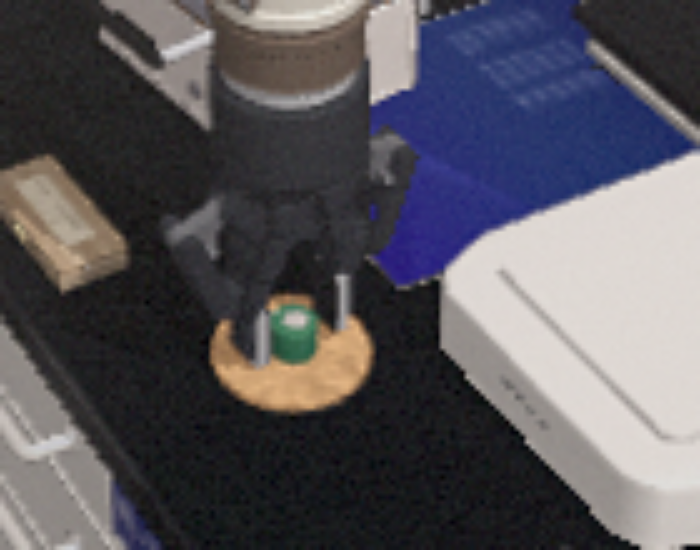

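{"op": "arm_command", "data": {
  "series": [
    [[0.1,0,-0.4,0,0],[0.1,0,-0.8,0,0],[0.1,0,-1,0,0],[0.1,0,-1,0,0],[0.1,0,-1,0,0]]
  ]
}}

```text
t: 15.1
ee_pos: [432.5, -275.1, 99.8]
eef_rot: [-1.558, -0.025, 0.039]
contact_force: [0.0, 0.3, 0.3]
grip_width: 38.3
```

{"op": "arm_command", "data": {
  "series": [
    [[0.1,0,-1,0,0],[0.1,0,-1,0,0],[0.1,0,-1,0.5,0],[0.1,0,-0.8,1,0],[0.1,0,0,1,0]]
  ]
}}

```text
t: 15.72
ee_pos: [429.6, -225.7, 183.5]
eef_rot: [-1.561, -0.031, 0.037]
contact_force: [0.1, -0.5, -0.4]
grip_width: 38.4
```

{"op": "arm_command", "data": {
  "series": [
    [[0.1,0,0,1,0],[0.1,0,0,1,0],[0.1,0,0,0.8,0],[0.1,0,0,0,0],[0.1,0,0,0,0]]
  ]
}}

```text
t: 16.35
ee_pos: [425.0, -162.2, 181.9]
eef_rot: [-1.559, -0.027, 0.042]
contact_force: [-0.5, 0.3, 0.4]
grip_width: 38.3
```

Run:
```python
from h import *
s=bot.sense();print(s['t'],s['ee_pos'],s['eef_rot'],s['grip_width'],s['contact_force'])
P=bot.camera_params('wrist')
im=snap('wrist','w12')
for t in ['lid_handle','lid_hinge','curing_box','section']:
    for r in bot.pinpoint('wrist',t)[:2]: print(t,round(r['confidence'],2),world('wrist',r['xyz'],P).round(1))
np.save('P12.npy',P,allow_pickle=True)
P=bot.camera_params('scene')
im=snap('scene','sc12');cv2.imwrite('pics/sc12c.png',cv2.resize(im[160:300,200:360],None,fx=5,fy=5)[:,:,::-1])
for t in ['section','cork_pad']:
    for r in bot.pinpoint('scene',t)[:2]: print(t,round(r['confidence'],2),world('scene',r['xyz'],P).round(1))
```

```text
16.35 [ 424.95379761 -162.24603958  181.93292479] [-1.55939193 -0.02666581  0.04203969] 38.320872927611944 [-0.46489499  0.30309382  0.38060462]
lid_handle 0.89 [445.6 -62.4  73.6]
lid_hinge 0.62 [605.6 -38.   69.1]
curing_box 0.61 [547.4 -48.2   0.8]
section 0.71 [ 442.  -278.     4.1]
section 0.39 [ 432.4 -273.2   11.2]
cork_pad 0.79 [ 437.9 -270.2    1.1]
```

View pics/w12.png

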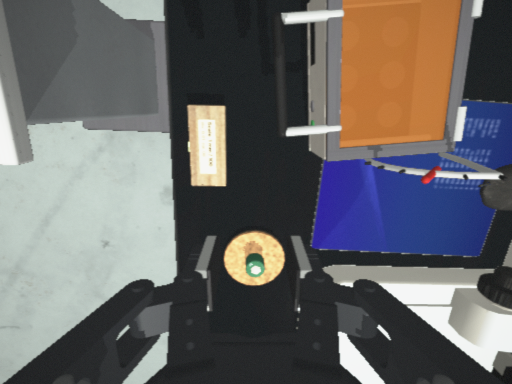

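View pics/sc12c.png

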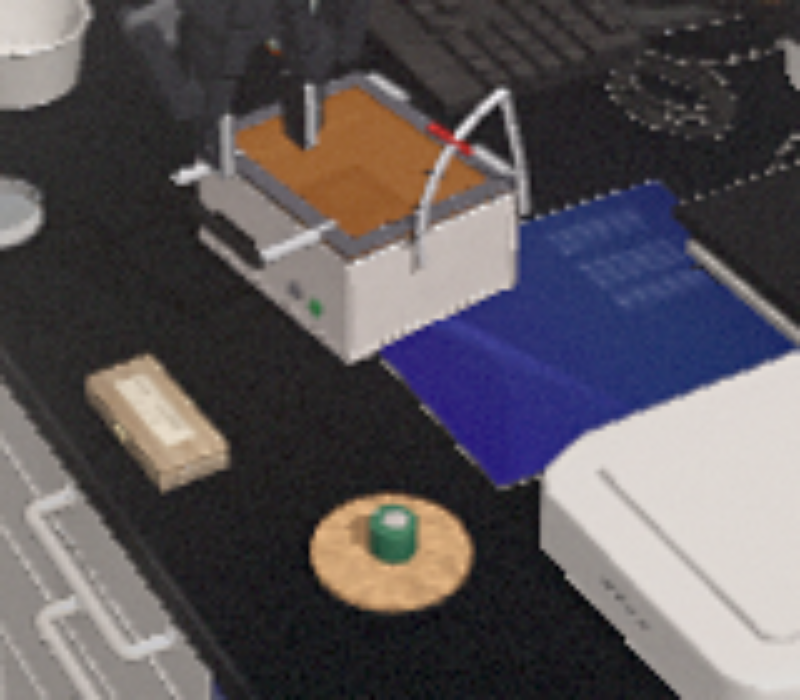

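Run:
```python
from h import *
P=np.load('P12.npy',allow_pickle=True).item()
a=px2w(P,283,132,72);b=px2w(P,280,19,72);print(a,b,(a+b)/2,np.linalg.norm(a-b),np.arctan2(b[1]-a[1],b[0]-a[0])-np.pi/2)
c=px2w(P,326,158,70);d=px2w(P,474,148,70);print('side edge',c,d,np.arctan2(d[1]-c[1],d[0]-c[0]))
for i in [(255,268)]: print(px2w(P,*i,28))
print(px2w(P,255,258,8))
```

```text
[ 452.64782734 -104.31807006   72.        ] [443.48606506 -14.81117732  72.        ] [448.0669462  -59.56462369  72.        ] 89.97456160853451 0.10200293095663016
side edge [ 495.70880953 -126.9651705    70.        ] [ 636.81032022 -112.16411864   70.        ] 0.10451426585524265
[ 436.08071954 -275.09844432   28.        ]
[ 436.67401618 -272.75669799    8.        ]
```

{"op": "arm_command", "data": {
  "series": [
    [[0.3,0.2,0,1,-0.36],[0.3,0.3,0,1,0],[0.3,0.3,0,1,0],[0.3,0.3,0,1,0],[0.3,0.3,0,1,0]]
  ]
}}

```text
t: 17.38
ee_pos: [444.4, -60.1, 183.9]
eef_rot: [-1.561, -0.028, 0.1]
contact_force: [0.8, -0.6, -0.4]
grip_width: 29.9
```

```bash
cat > st.py <<'E'
from h import *
s=bot.sense();print(s['t'],s['ee_pos'].round(1),s['eef_rot'].round(3),round(s['grip_width'],1),s['contact_force'].round(1))
from scipy.spatial.transform import Rotation as R
r=R.from_euler('xyz',s['eef_rot']).as_matrix()
import sys
if len(sys.argv)>3:
    g=np.array([float(v) for v in sys.argv[1:4]]); print('tool-frame shift/20:',(r.T@(g-s['ee_pos'])/20).round(2))
print('yaw turn/10deg', round(-np.degrees(0.104-s['eef_rot'][2])/10,2))
E
python3 st.py 446.5 -59.5 120
```

```text
17.375 [444.4 -60.1 183.9] [-1.561 -0.028  0.1  ] 29.9 [ 0.8 -0.6 -0.4]
tool-frame shift/20: [ 0.02  3.2  -0.01]
yaw turn/10deg -0.02
```

{"op": "arm_command", "data": {
  "series": [
    [[0.3,0.05,1,0,0],[0.3,0,1,0,0],[0.3,0,1,0,0],[0.3,0,0.5,0,0],[0.3,0,0,0,0]]
  ]
}}

```text
t: 18.0
ee_pos: [449.1, -58.3, 113.1]
eef_rot: [-1.562, -0.031, 0.102]
contact_force: [0.2, 0.1, 0.5]
grip_width: 30.2
```

```bash
python3 st.py 447 -59.5 55
python3 - <<'E'
from h import *
P=bot.camera_params('wrist')
im=snap('wrist','w13')
print(w2px(P,[447.5,-59.5,72]),w2px(P,[443,-15,72]))
E
```

```text
18.0 [449.1 -58.3 113.1] [-1.562 -0.031  0.102] 30.2 [0.2 0.1 0.5]
tool-frame shift/20: [-0.2   2.9  -0.07]
yaw turn/10deg -0.01
[249.48894339 220.32315227] [249.26804389 159.74102399]
```

View pics/w13.png

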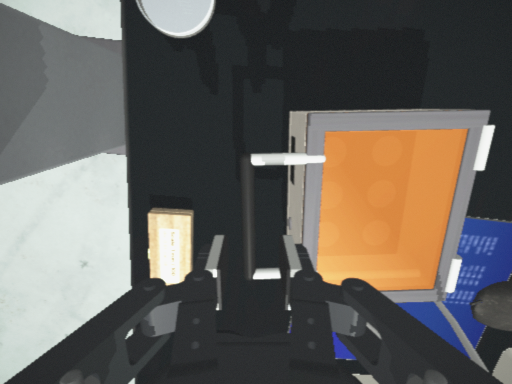

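{"op": "arm_command", "data": {
  "series": [
    [[0.3,-0.2,0.6,-0.05,0],[0.3,0,0.8,0,0],[0.3,0,0.8,0,0],[0.3,0,0.5,0,0],[0.3,0,0,0,0]]
  ]
}}

```text
t: 18.68
ee_pos: [448.4, -60.1, 58.8]
eef_rot: [-1.564, -0.037, 0.101]
contact_force: [0.0, -0.2, -0.5]
grip_width: 29.7
```

```bash
python3 st.py 447 -59.5 55
python3 - <<'E'
from h import *
im=snap('wrist','w14')
E
```

```text
18.675 [448.4 -60.1  58.8] [-1.564 -0.037  0.101] 29.7 [ 0.  -0.2 -0.5]
tool-frame shift/20: [-0.08  0.19  0.03]
yaw turn/10deg -0.02
```

View pics/w14.png

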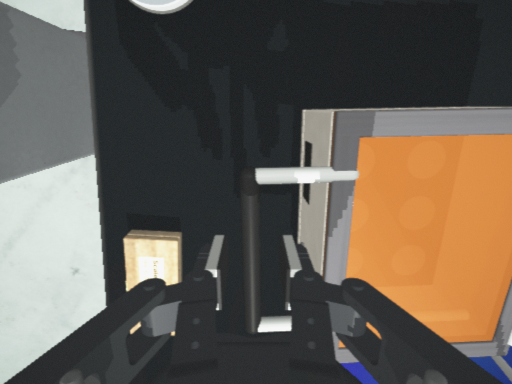

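{"op": "arm_command", "data": {
  "series": [
    [[0.3,-0.05,0.2,0,0],[0.6,0,0,0,0],[1,0,0,0,0],[1,0,0,0,0],[1,0,0,0,0]]
  ],
  "force": 20
}}

```text
t: 19.35
ee_pos: [447.5, -60.5, 56.1]
eef_rot: [-1.565, -0.037, 0.102]
contact_force: [-0.2, 0.4, -0.6]
grip_width: 8.7
```

```bash
python3 st.py
```

```text
19.35 [447.5 -60.5  56.1] [-1.565 -0.037  0.102] 8.7 [-0.2  0.4 -0.6]
yaw turn/10deg -0.01
```

{"op": "arm_command", "data": {
  "series": [
    [[1,0.05,-0.7,0,0],[1,0.12,-0.7,0,0],[1,0.18,-0.7,0,0],[1,0.24,-0.68,0,0],[1,0.3,-0.65,0,0]]
  ]
}}

```text
t: 19.98
ee_pos: [461.9, -58.8, 125.0]
eef_rot: [-1.563, -0.034, 0.102]
contact_force: [-0.3, -0.2, -3.1]
grip_width: 9.0
```

```bash
cat > lid.py <<'E'
from h import *
s=bot.sense();p=s['ee_pos']
d=np.array([np.cos(.104),np.sin(.104)])
H=np.array([447.5,-60.5])+160*d
dx=(H-p[:2])@d; dz=p[2]-56.1; lat=(p[:2]-H)@np.array([-d[1],d[0]])
th=np.arctan2(dz,dx);print('theta',th,'radius',np.hypot(dx,dz),'lat',lat,'w',s['grip_width'],s['contact_force'].round(1),s['eef_rot'].round(3),s['t'])
E
python3 lid.py
python3 - <<'E'
from h import *
im=snap('wrist','w15')
im=snap('scene','sc15');cv2.imwrite('pics/sc15c.png',cv2.resize(im[130:270,180:330],None,fx=5,fy=5)[:,:,::-1])
E
```

```text
theta 0.4423590836008342 radius 160.9776089688189 lat 0.2302873010865165 w 9.032239798831936 [-0.3 -0.2 -3.1] [-1.563 -0.034  0.102] 19.975
```

View pics/w15.png

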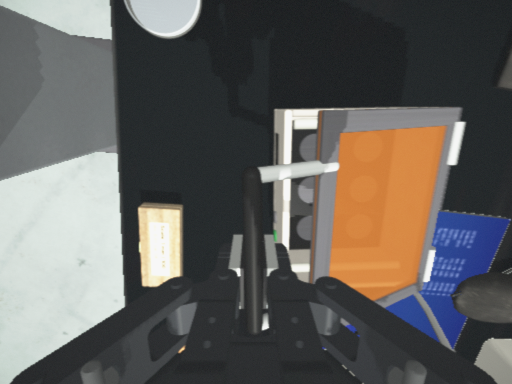

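View pics/sc15c.png

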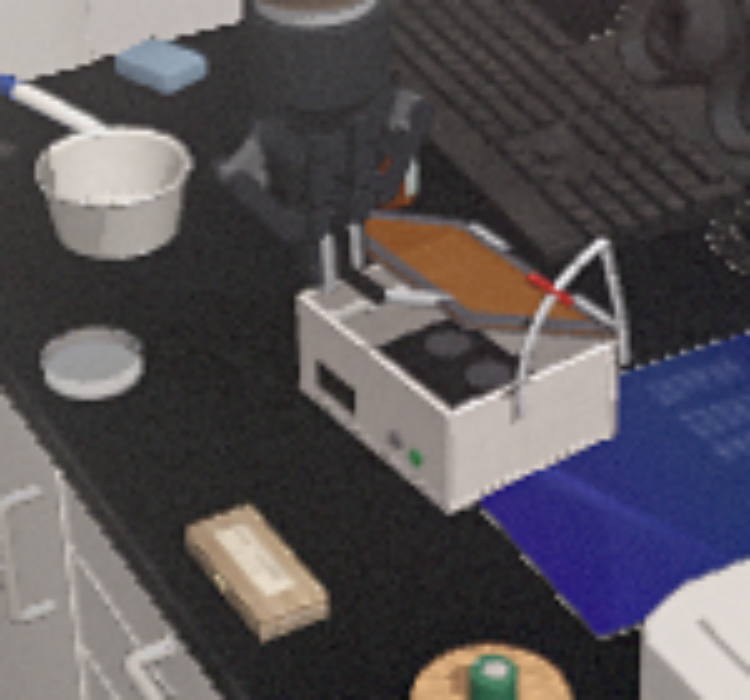

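{"op": "arm_command", "data": {
  "series": [
    [[1,0.36,-0.62,0,0],[1,0.4,-0.58,0,0],[1,0.44,-0.54,0,0],[1,0.44,-0.44,0,0],[1,0,0,0,0]]
  ]
}}

```text
t: 20.7
ee_pos: [490.5, -55.3, 169.3]
eef_rot: [-1.562, -0.026, 0.103]
contact_force: [-2.4, -0.5, 0.3]
grip_width: 8.9
```

```bash
python3 lid.py
python3 - <<'E'
from h import *
im=snap('wrist','w16')
im=snap('scene','sc16');cv2.imwrite('pics/sc16c.png',cv2.resize(im[130:270,180:330],None,fx=5,fy=5)[:,:,::-1])
im=snap('side','s16');cv2.imwrite('pics/s16c.png',cv2.resize(im[120:240,180:320],None,fx=5,fy=5)[:,:,::-1])
E
```

```text
theta 0.7700052731729465 radius 162.56444709805055 lat 0.6600363239023468 w 8.85182761541867 [-2.4 -0.5  0.3] [-1.562 -0.026  0.103] 20.7
```

View pics/w16.png

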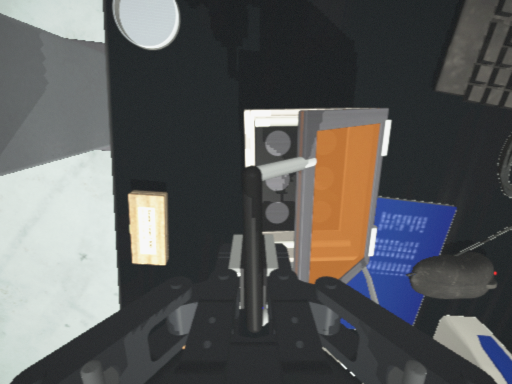

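View pics/sc16c.png

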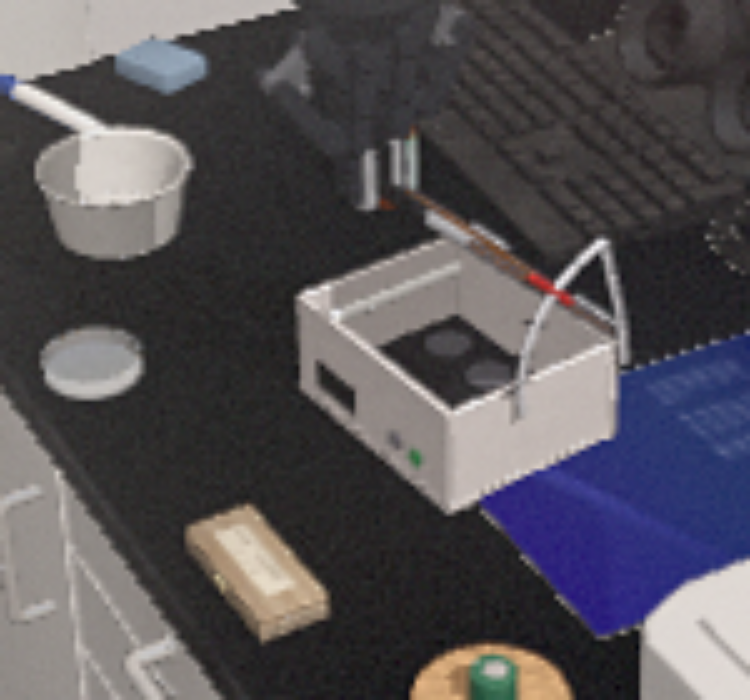

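{"op": "arm_command", "data": {
  "series": [
    [[1,0,0,0,0],[1,0,0,0,0],[1,0,0,0,0],[1,0,0,0,0],[1,0,0,0,0]]
  ]
}}

```text
t: 21.48
ee_pos: [489.2, -55.5, 167.8]
eef_rot: [-1.561, -0.024, 0.102]
contact_force: [-3.2, -0.8, 1.4]
grip_width: 8.7
```

```bash
python3 lid.py
python3 - <<'E'
from h import *
P=bot.camera_params('wrist')
im=snap('wrist','w17')
d=np.array([np.cos(.104),np.sin(.104),0]);l=np.array([-d[1],d[0],0])
H=np.append(np.array([447.5,-60.5])+160*d[:2],72)
for th in (.69,.73,.77,.81,.85):
    u=-np.cos(th)*d+np.sin(th)*np.array([0,0,1])
    print(th,'rod/bar',w2px(P,H+160*u+41*l).round(0),'lid front corner left',w2px(P,H+120*u+75*l).round(0),'barmid',(H+160*u).round(0))
for c in ['wrist','side','scene']:
    if c!='wrist': snap(c,c+'17')
    Q=bot.camera_params(c)
    for t in ['lid_handle','lid_hinge','section','white_tub','dropper_bottle','petri_dish','slide_case']:
        for r in bot.pinpoint(c,t)[:1]: print(c,t,round(r['confidence'],2),world(c,r['xyz'],Q).round(1))
E
python3 lid.py
```

```text
theta 0.758003820391916 radius 162.52586464832345 lat 0.6481343696928958 w 8.73851798165428 [-3.2 -0.8  1.4] [-1.561 -0.024  0.102] 21.475
0.69 rod/bar [244. 183.] lid front corner left [297. 113.] barmid [484. -57. 174.]
0.73 rod/bar [252. 185.] lid front corner left [304. 114.] barmid [488. -56. 179.]
0.77 rod/bar [261. 188.] lid front corner left [311. 114.] barmid [492. -56. 183.]
0.81 rod/bar [271. 190.] lid front corner left [318. 114.] barmid [497. -55. 188.]
0.85 rod/bar [282. 193.] lid front corner left [327. 114.] barmid [502. -55. 192.]
wrist lid_handle 0.96 [490.4 -57.4 181. ]
wrist lid_hinge 0.77 [603.1 -41.5  70.7]
wrist petri_dish 0.69 [376.   96.6  -0.4]
wrist slide_case 0.74 [ 373.6 -129.8   -1.7]
side lid_handle 0.86 [490.3 -50.1 179.6]
side lid_hinge 0.95 [604.3 -42.9  67.8]
side white_tub 0.79 [456.1 243.1   2.6]
side dropper_bottle 0.56 [633.4 184.6   5.6]
side petri_dish 0.96 [377.1 101.8   3.3]
side slide_case 0.61 [ 373.4 -125.8    3.7]
scene lid_handle 0.6 [486.7 -52.5 180.7]
scene lid_hinge 0.73 [601.7 -41.   72.4]
scene section 0.54 [ 433.2 -273.1   12.9]
scene white_tub 0.8 [453.8 247.1   3.3]
scene dropper_bottle 0.49 [631.3 191.3   1.5]
scene slide_case 0.75 [ 373.2 -125.3    2.4]
theta 0.7582295372788036 radius 162.53475624816656 lat 0.6390541527730443 w 9.48689003906756 [-3.7  0.1  0.5] [-1.561 -0.024  0.102] 22.675
```

View pics/w17.png

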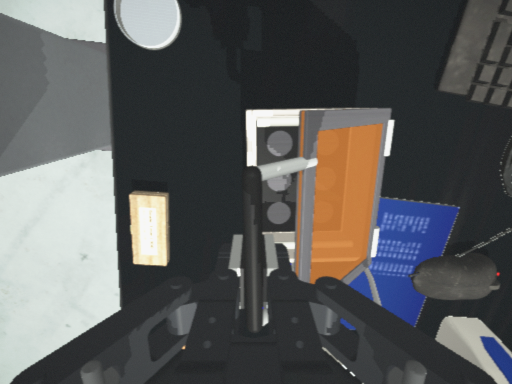

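View pics/s16c.png

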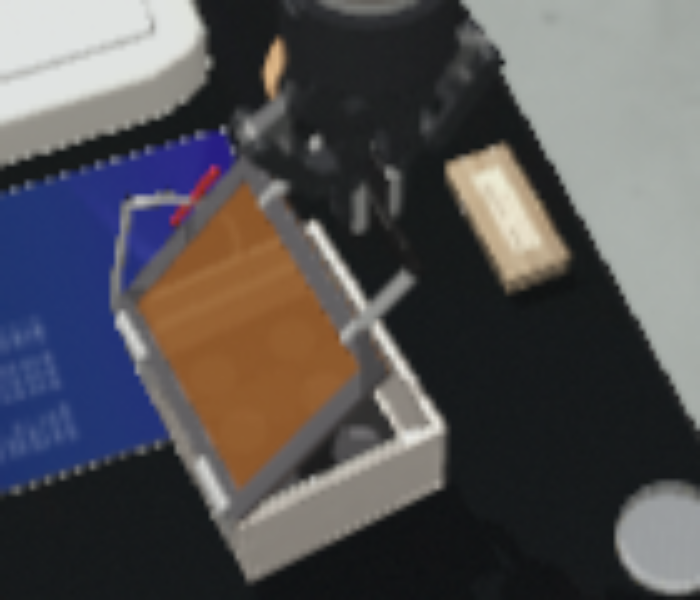

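{"op": "arm_command", "data": {
  "series": [
    [[1,0.2,-0.15,0,0],[1,0.15,-0.15,0,0],[1,0,0,0,0],[1,0,0,0,0],[1,0,0,0,0]]
  ]
}}

```text
t: 23.3
ee_pos: [495.1, -54.8, 174.2]
eef_rot: [-1.561, -0.021, 0.102]
contact_force: [-3.9, -0.3, 1.6]
grip_width: 9.1
```

{"op": "arm_command", "data": {
  "series": [
    [[1,0,0,0,0],[1,0,0,0,0],[1,0,0,0,0],[1,0,0,0,0],[1,0,0,0,0]]
  ]
}}

```text
t: 23.92
ee_pos: [495.0, -54.8, 174.1]
eef_rot: [-1.561, -0.021, 0.102]
contact_force: [-4.4, 0.9, 1.8]
grip_width: 9.2
```

```bash
python3 lid.py
python3 - <<'E'
from h import *
for c in ['wrist','side','scene']:
    im=snap(c,c+'18')
    if c=='scene': cv2.imwrite('pics/sc18c.png',cv2.resize(im[130:290,180:330],None,fx=4,fy=4)[:,:,::-1])
    Q=bot.camera_params(c)
    for t in ['lid_handle']:
        for r in bot.pinpoint(c,t)[:1]: w=world(c,r['xyz'],Q);print(c,t,round(r['confidence'],2),w.round(1),np.arcsin((w[2]-72)/160))
E
python3 lid.py
```

```text
theta 0.8109610266144164 radius 162.78344430545636 lat 0.7346034362868801 w 9.174693861954335 [-4.4  0.9  1.8] [-1.561 -0.021  0.102] 23.925
wrist lid_handle 0.74 [491.  -57.4 189.1] 0.8209576301218389
side lid_handle 0.77 [498.9 -53.4 185.9] 0.7920848178133608
scene lid_handle 0.7 [494.  -50.2 190.1] 0.8306758410494212
theta 0.8110111540447144 radius 162.7902422510731 lat 0.7210621294168084 w 9.103412953420193 [-3.9 -0.2  2.2] [-1.561 -0.021  0.102] 24.225
```

View pics/sc18c.png

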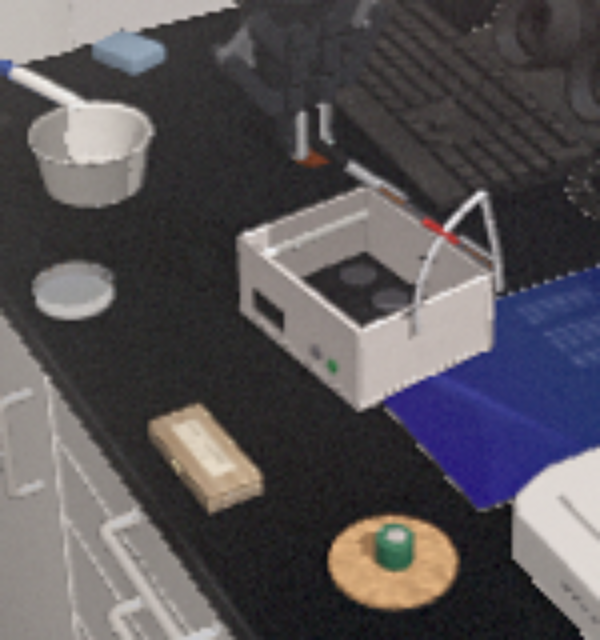

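View pics/wrist18.png

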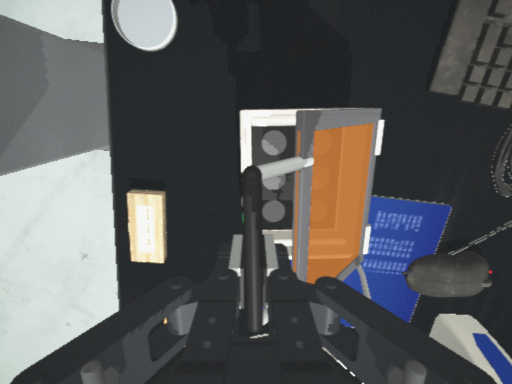

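Run:
```python
from h import *
print(bot.close_job())
```

```text
the job is handed in; nothing more can be done
None
```

I've done all the steps and handed the job in at about 24 s, with the gripper still holding the lid; no verdict was reported.

- **Section:** I lifted it out of the tub, set it down on the cork and let it go. It stands upright within about 3 mm of the pad's centre in the wrist and scene pictures. Placing it, I could not feel a clear contact force. I went by the height, about 14 mm where I expected 14.1 mm, and by the arm not sinking further when told to. I released it after that, and the pictures confirmed it was standing.
- **Lid:** I raised it by the bar with a 20 N pinch. In the last check the tool's position gave about 0.81 rad and the handle in three cameras gave 0.79 to 0.83 rad, all inside 0.69 to 0.88. The tool position stayed constant over the last second.
- **Lid, disagreements:** An earlier reading had the picture about 0.02 rad below the tool's figure. I raised the lid by about 0.05 rad after that. The bar also sits about 3 mm off the ideal circle, which leaves a steady side force of about 4 N on the tool.
- **Tub and bystanders:** Just before the last small lid adjustment, the tub, dropper bottle, petri dish and slide case were all found within about 5 mm of where they were first seen. That is close to the measuring accuracy. The last picture shows the tub and bystanders in view (the bottle is hidden behind the gripper) unchanged.

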